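Put the stacked lids back on their containers

TASK

The washed lids are stacked up on the draining table. Take the stack apart and close each of the four steel containers with the lid of its own shape and size, lying flat and centred on the rim, sides lined up where the container has sides, and leave the containers upright. Leave the drinking glass and the white cup standing where they are.

Things in the scene. Friction and masses are not known exactly. Their poses are not given: they have to be found in the camera images.
- lid_oblong: White plastic lid with a thin grey band round its lower edge and a flush grey panel, set in 6 mm from the edge, in its top; oblong: 120 long (its x) by 62 wide (its y), 18 mm thick, flat above and below. It starts in the stack of four lids, which lies on the worktop, at the bottom. Origin: centre of its underside; z points up.
- lid_round: White plastic lid with a thin grey band round its lower edge and a flush grey panel, set in 6 mm from the edge, in its top; large round disc: diameter 62, 18 mm thick, flat above and below. It starts in the stack of four lids, which lies on the worktop, second from the bottom, on the oblong lid. Origin: centre of its underside; z points up.
- lid_square: White plastic lid with a thin grey band round its lower edge and a flush grey panel, set in 6 mm from the edge, in its top; square: 42 by 42, 18 mm thick, sides along its x and y, flat above and below. It starts in the stack of four lids, which lies on the worktop, third from the bottom, on the large round lid. Origin: centre of its underside; z points up.
- lid_small: White plastic lid with a thin grey band round its lower edge and a flush grey panel, set in 6 mm from the edge, in its top; small round disc: diameter 30, 18 mm thick, flat above and below. It starts in the stack of four lids, which lies on the worktop, on top, on the square lid. Origin: centre of its underside; z points up.
- pan_oblong: Open oblong steel pan, loose, heavy (0.8 kg): outside 124 (its x) by 68 (its y), 60 mm high, walls 12 mm thick, so a mouth of 100 by 44 with a flat level rim. The oblong lid lies on this rim, its long side along the pan's; there is no groove that locates it. Origin: centre of its underside; z points up.
- pot_round: Open round steel pot, loose, heavy (0.8 kg): 72 across the body and 66 across the rim, 85 mm high, mouth diameter 42 with a flat level rim 12 mm broad, on which the large round lid lies. Origin: centre of its underside; z points up.
- jar_square: Open square steel jar, loose, heavy (0.6 kg): outside 52 by 52 (sides along its x and y), 70 mm high, walls 13 mm thick, mouth 26 by 26 with a flat level rim, on which the square lid lies, its sides along the jar's. Origin: centre of its underside; z points up.
- cruet: Round steel bottle (cruet), loose, heavy (0.6 kg): body 58 across, narrowing above 52 mm height to a neck 38 across, 90 mm high in all, mouth diameter 14 with a flat level rim 12 mm broad, on which the small round lid lies. Origin: centre of its underside; z points up.
- glass: Bystander: clear drinking glass, loose, 62 across the mouth, 110 mm high. To be left standing in its place. Origin: centre of its underside; z points up.
- cup: Bystander: white ceramic cup without handle, loose, 74 across the mouth, 60 mm high. To be left standing in its place. (A smaller white ramekin, 60 across and 35 mm high, not listed, is fixed at about x 0.45, y -0.15.) Origin: centre of its underside; z points up.
There are look-alikes about, which are no part of the job. Leave any green, turquoise or yellow look-alike of the jar_square alone.

How it is judged:
At the end, for the whole second after the job is handed in: Each lid lies on its own container: centres within 8 mm, underside within 4 mm of the rim, lid and container level within 0.07 rad, oblong and square lids lined up within 0.15 rad (square: any of four ways round); all lids released and at rest (horizontal distance between lid_oblong and pan_oblong below 0.008 m and z of lid_oblong in the frame of pan_oblong between 0.056 and 0.064 m and angle between each of lid_oblong, pan_oblong, lid_round, pot_round, lid_square, jar_square, lid_small, cruet's own z axis and vertical below 0.07 rad and linear speed of each of lid_oblong, lid_round, lid_square, lid_small below 0.02 m/s and angular speed of each of lid_oblong, lid_round, lid_square, lid_small below 0.2 rad/s and horizontal distance between lid_round and pot_round below 0.008 m and z of lid_round in the frame of pot_round between 0.081 and 0.089 m and horizontal distance between lid_square and jar_square below 0.008 m and z of lid_square in the frame of jar_square between 0.066 and 0.074 m and horizontal distance between lid_small and cruet below 0.008 m and z of lid_small in the frame of cruet between 0.086 and 0.094 m and angle between the x axis of lid_oblong and the x axis of pan_oblong, either way round below 0.15 rad and (angle between the x axis of lid_square and the x axis of jar_square, either way round below 0.15 rad or angle between the x axis of lid_square and the y axis of jar_square, either way round below 0.15 rad)); the robot touches nothing.
It fails at once if the glass is knocked over or pushed out of its place (more than 30 mm or 0.35 rad) (distance of glass from where it was at the start of the episode above 0.03 m or angle between glass's own z axis and vertical above 0.35 rad).
It fails at once if the cup is knocked over or pushed out of its place (more than 30 mm or 0.35 rad) (distance of cup from where it was at the start of the episode above 0.03 m or angle between cup's own z axis and vertical above 0.35 rad).
It also fails if it takes over 128 s, if anything falls off the work surface, if the arm or the gripper's body presses on something with over 40 N, if the wrist force passes 120 N, or if a joint passes its speed limit or range.

ROBOT

A 6-joint arm with a two-finger parallel gripper is mounted at the origin on the work surface. World frame = base frame: x ahead of the robot, y to its left, z up, the work surface at z = 0. Lengths are in m, angles in rad, forces in N, time in s.
With the tool pointing down it reaches from about 0.225 to 0.875 m from the base axis. Payload 3.4 kg.
Tool frame: the origin (TCP) lies between the finger pads; the fingertips stand 11 mm ahead of it and the grasp point (between the pads) lies 8 mm behind it; z points along the fingers, y is the line along which they close (so a half turn about z gives the same grasp; the last joint's range is limited). The gripper opens to 85 mm and grips with 20 to 120 N. Pads are 22 mm wide; open, the fingers measure 114 mm over their backs; the gripper's body (76 mm by 85 mm) begins 54 mm behind the grasp point. The pads swing forward as they close: fully open they stand 13 mm farther back than shut.
Start: joints at [-0.121, 0.276, 1.505, -0, 1.361, -0.121], TCP at [0.575, -0, 0.242] pointing down, gripper open.
Joint ranges: [-2.89, 2.89], [-0.75, 2.08], [0.22, 2.7], [-1.18, 4.32], [0.11, 2.71], [-2.7, 2.7]. Speed limits (rad/s): [2.57, 2.57, 3.14, 3.14, 3.14, 3.14].

INTERFACE

Orientations are given as a unit quaternion [w, x, y, z].
In Python, from rig import manip, imaging gives the robot as it stands. The module is installed in compiled form; this text tells all that it offers.
- The arm moves only by the tool jog_arm, never from a script. Its argument "deltas" is one flat list of numbers, 7 for each row, row after row: the turn, a rotation vector about the world's x, y, z in degrees, then the shift along the world's x, y, z in mm, then the opening, from 0 (shut) to 1 (fully open). In form: [ax, ay, az, tx, ty, tz, gripper, ax, ay, az, tx, ty, tz, gripper, ...]. A call has 1 to 20 rows; each row is the pose to reach, as a shift and turn from the pose commanded when the call began; what a row does not reach only later rows make up. A row lasts 1/10 s, in which the tool goes at most 50 mm and 8.59 degrees, less where a joint would pass 70% of its speed; a pose out of reach is approached as far as the arm can. A call with a gripper value outside its range is refused whole. The fingers move at their own pace and stop on an object; "grip_force" is the grip in N (left out, the last holds). Time passes only in rows, so rows that repeat a pose let the fingers close. It gives the time, the measured TCP pose, the force, the opening and the grip force at its end, in the units of the state.
- manip.get_state(): the state, without advancing time (a new reading comes with each control period).
- imaging.get_image(name): name is "scene" or "side" or "wrist"; returns the picture (400x640x3 uint8, blue, green, red); there is no depth.
- imaging.calibration(name): a dict with "mtx" (3x3 intrinsics, pixels), "dist" ([k1, k2, p1, p2, k3] as OpenCV has them; the pictures are not rectified), "cam_to_world" (4x4, takes a point from camera to world coordinates). Camera axes: x right, y down, z forward; pixel columns grow to the right and rows downward; lengths in m; the calibration is good to about 2 mm. A picture is of the moment at which its call begins: read the wrist's pose just before it. calibration takes no time and is no camera call; for the wrist camera it gives the pose at the moment of the call.
- manip.sign_off(): hands the job in; it is judged then, once.
The state is a dict: "clock": time; "qpos": joint angles; "qd": joint speeds; "effort": joint torques, N m; "position": TCP position; "ee_rot": TCP orientation; "contact_force": force on the tool from outside, world axes, zero at the start; "moment": the same for the moment, N m; "width": finger opening in m; "gripper_force": force on a finger pad.
Only numpy, scipy, OpenCV 4.12 (cv2) and the standard library are available. Lean on these libraries where they do the work, as an engineer would, in place of code of your own. Each camera call takes 0.05 s, during which the arm holds its last target. There are 200 camera calls.

## Working session

There is one attempt and no reset: what is moved stays moved. The work goes in short steps, Python scripts to look and compute and a tool call to move; the robot and the scene stay as the last step left them, time stands still between calls to the robot, and variables do not carry over. Pictures are saved under pics/ and viewed, at most 14 in all, crops included, and the job is handed in when it is done.

Besides the shell and the picture viewer there is one more tool, called by a JSON object that holds its "method" and its "body", one argument or row to a line. jog_arm: Moves the arm, as the interface text tells. Its arguments: {"type":"object","properties":{"deltas":{"type":"array"},"grip_force":{"type":"number"}},"required":["deltas"]}

```bash
mkdir -p pics
python3 - <<'E'
from rig import manip, imaging
import cv2
s=manip.get_state();print(s)
for n in("scene","side","wrist"):
    cv2.imwrite(f"pics/{n}0.png",imaging.get_image(n)); c=imaging.calibration(n); print(n,c["mtx"].round(1).tolist(),c["dist"],c["cam_to_world"].round(3).tolist())
E
```

```text
{'clock': 0.0, 'qpos': array([-1.20982749e-01,  2.76585149e-01,  1.50615722e+00, -1.00805724e-05,
        1.36070224e+00, -1.20960784e-01]), 'qd': array([ 0.00034941,  0.00023628,  0.00012093, -0.00071444,  0.00056473,
       -0.0009172 ]), 'effort': array([ 6.20495921e-04, -4.16768074e+01, -2.45808578e+01, -1.52056768e-04,
        1.11346930e-02,  1.69860516e-05]), 'position': array([5.74477111e-01, 6.45905410e-05, 2.41435715e-01]), 'ee_rot': array([-7.25959533e-04,  7.07113497e-01,  7.07099459e-01, -5.74847687e-04]), 'contact_force': array([-0.69452248, -0.32122449, -0.00934782]), 'moment': array([-0.02018771, -0.01664488,  0.06225422]), 'gripper_force': 0.0, 'width': 0.0855734240768123}
scene [[364.9, 0.0, 318.2], [0.0, 364.9, 199.1], [0.0, 0.0, 1.0]] [-0.00261192  0.          0.          0.          0.        ] [[-0.555, 0.698, -0.452, 0.84], [0.832, 0.47, -0.295, 0.216], [0.007, -0.54, -0.842, 0.681], [0.0, 0.0, 0.0, 1.0]]
side [[444.0, 0.0, 319.1], [0.0, 444.0, 200.6], [0.0, 0.0, 1.0]] [-0.07598803  0.          0.          0.          0.        ] [[0.988, -0.074, 0.135, 0.368], [-0.154, -0.503, 0.85, -0.909], [0.005, -0.861, -0.508, 0.605], [0.0, 0.0, 0.0, 1.0]]
wrist [[313.2, 0.0, 318.5], [0.0, 313.2, 198.9], [0.0, 0.0, 1.0]] [0.01433166 0.         0.         0.         0.        ] [[1.0, 0.002, -0.001, 0.576], [0.001, -0.955, -0.295, 0.075], [-0.002, 0.295, -0.955, 0.373], [0.0, 0.0, 0.0, 1.0]]
```

View pics/scene0.png

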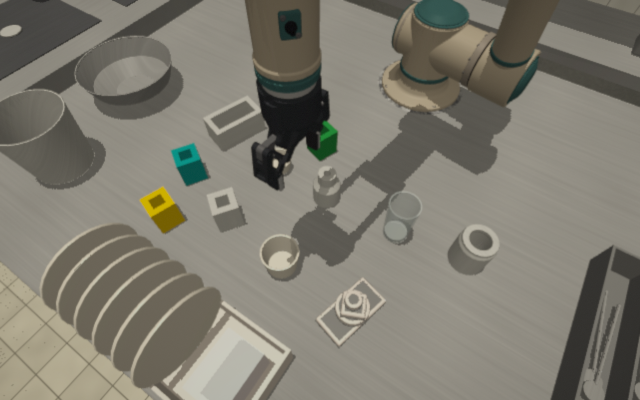

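View pics/side0.png

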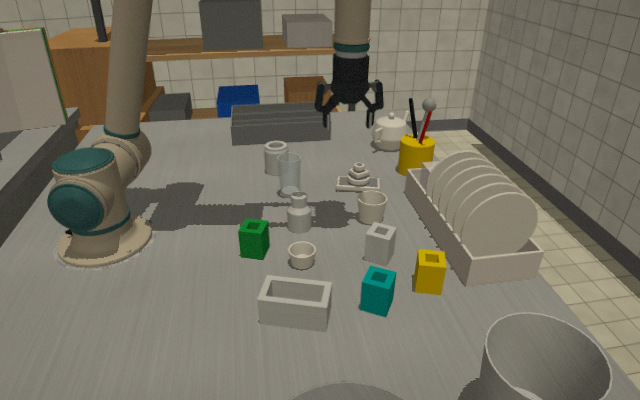

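View pics/wrist0.png

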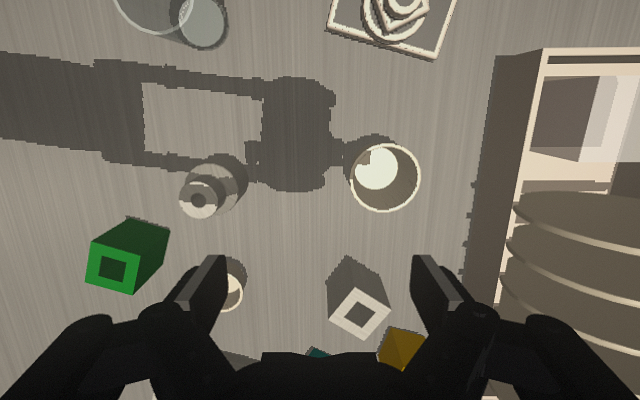

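Seen: stack in scene at (352,300). Pan (236,117), grey jar (223,197), cruet (327,173) and pot (480,242). The look-alikes are the green (322,140), turquoise (187,152) and yellow (158,197) jars. Glass is at (403,207), cup (280,255) and fixed ramekin near side (302,252). The jar I want is the grey steel one at scene (223,197), side (381,233).

```bash
cat > h.py <<'E'
import numpy as np, cv2
from rig import manip, imaging
def px2w(c,uv,z):
    p=cv2.undistortPoints(np.array(uv,float).reshape(-1,1,2),c["mtx"],c["dist"])[:,0]
    T=c["cam_to_world"]; d=np.c_[p,np.ones(len(p))]@T[:3,:3].T
    return T[:3,3]+d*((z-T[2,3])/d[:,2])[:,None]
def w2px(c,P):
    P=np.array(P,float).reshape(-1,3);T=np.linalg.inv(c["cam_to_world"])
    return cv2.projectPoints(P,cv2.Rodrigues(T[:3,:3])[0],T[:3,3],c["mtx"],c["dist"])[0][:,0]
E
python3 - <<'E'
from h import *
O=dict(pan=((236,117),(296,291),.06),jar=((223,197),(381,233),.07),cruet=((327,173),(299,201),.09),pot=((480,242),(277,148),.085),stack=((353,297),(359,167),.072),glass=((405,202),(290,157),.11),cup=((280,247),(371,198),.06),green=((322,130),(255,226),.07),turq=((187,152),(379,275),.07),yel=((158,197),(431,257),.07))
a,b=imaging.calibration("scene"),imaging.calibration("side")
for k,(p,q,z) in O.items(): print(k,px2w(a,p,z)[0,:2].round(3),px2w(b,q,z)[0,:2].round(3))
E
```

```text
pan [ 0.423 -0.29 ] [ 0.423 -0.308]
jar [ 0.613 -0.158] [ 0.619 -0.167]
cruet [ 0.46  -0.011] [ 0.46  -0.043]
pot [0.433 0.301] [0.432 0.273]
stack [0.644 0.161] [0.645 0.144]
glass [0.449 0.153] [0.459 0.153]
cup [ 0.634 -0.002] [ 0.641 -0.004]
green [ 0.352 -0.094] [ 0.357 -0.101]
turq [ 0.569 -0.3  ] [ 0.579 -0.298]
yel [ 0.685 -0.265] [ 0.694 -0.262]
```

{"method": "jog_arm", "body": {
  "deltas": [0,0,0,-5,-20,20,1,0,0,0,-15,-45,40,1,0,0,0,-25,-75,65,1,0,0,0,-35,-100,80,1,0,0,0,-45,-120,90,1,0,0,0,-45,-120,90,1,0,0,0,-45,-120,90,1]
}}

```text
clock: 0.85
position: [0.5299, -0.1199, 0.3321]
ee_rot: [-0.0, 0.707, 0.707, 0.0]
contact_force: [-0.1, 0.8, -0.2]
width: 0.0852
gripper_force: 0.0
```

Run:
```python
from h import *
import pickle
c=imaging.calibration("wrist");im=imaging.get_image("wrist");cv2.imwrite("pics/w1.png",im);pickle.dump(c,open("c1.pkl","wb"));print(manip.get_state()["position"])
```

```text
[ 0.52992089 -0.11942091  0.33164652]
```

{"method": "jog_arm", "body": {
  "deltas": [0,0,0,5,40,0,1,0,0,0,10,85,0,1,0,0,0,20,130,0,1,0,0,0,30,175,0,1,0,0,0,40,220,0,1,0,0,0,45,265,0,1,0,0,0,50,300,0,1,0,0,0,50,320,0,1,0,0,0,50,320,0,1,0,0,0,50,320,0,1]
}}

```text
clock: 1.9
position: [0.5795, 0.201, 0.3312]
ee_rot: [-0.0, 0.706, 0.708, -0.001]
contact_force: [0.1, -0.4, -0.3]
width: 0.0852
gripper_force: 0.0
```

Run:
```python
from h import *
import pickle
c=imaging.calibration("wrist");im=imaging.get_image("wrist");cv2.imwrite("pics/w2.png",im);pickle.dump(c,open("c2.pkl","wb"));print(manip.get_state()["position"])
```

```text
[0.57961377 0.2001515  0.33154511]
```

View pics/w1.png

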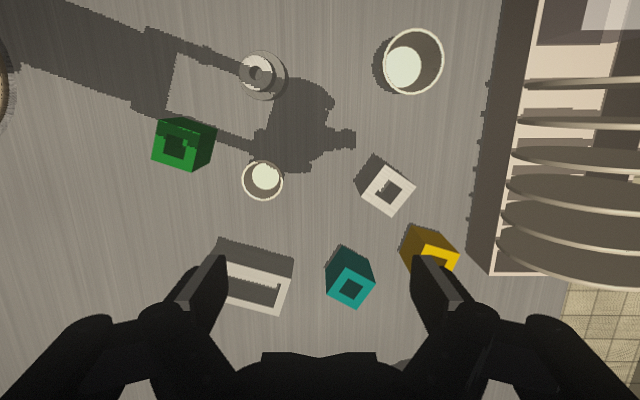

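View pics/w2.png

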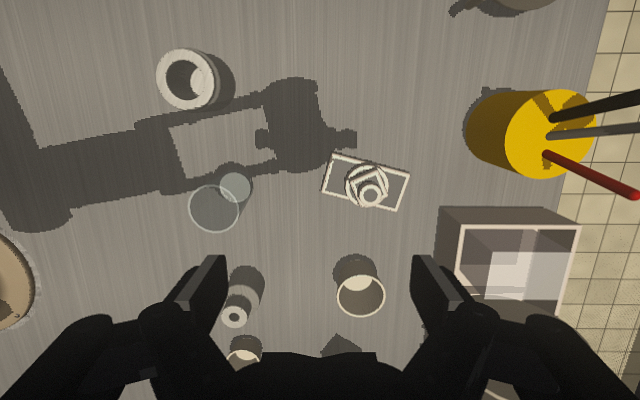

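Run:
```python
from h import *
a=cv2.imread("pics/w1.png");b=cv2.imread("pics/w2.png")
L=[(a,210,230),(a,340,145),(a,225,40),(b,315,145),(b,150,40),(b,180,170)]
t=[cv2.resize(i[y:y+90,x:x+100],None,fx=2.66,fy=3,interpolation=cv2.INTER_CUBIC) for i,x,y in L]
for k in t: 
  for g in range(1,10): cv2.line(k,(int(g*26.6),0),(int(g*26.6),4),(0,0,255),1); cv2.line(k,(0,g*30),(4,g*30),(0,0,255),1)
cv2.imwrite("pics/comp.png",np.vstack([np.hstack(t[:3]),np.hstack(t[3:])]))
```

```text
(no output)
```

View pics/comp.png

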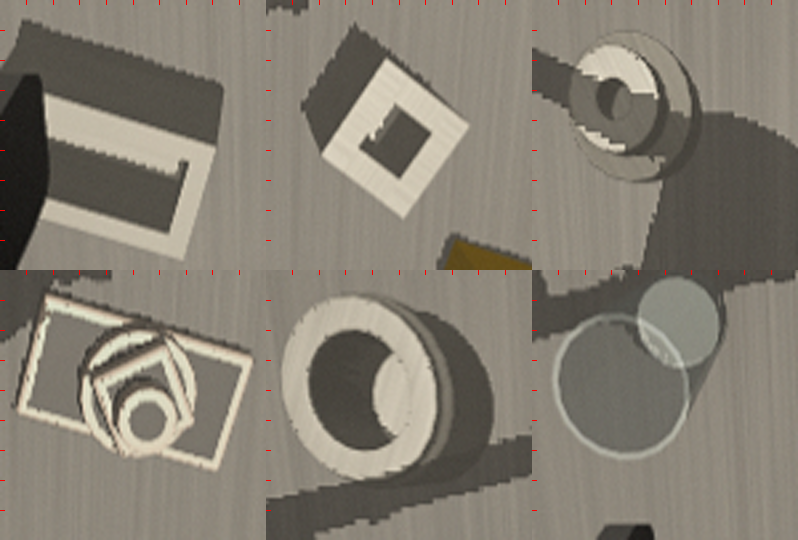

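Run:
```python
from h import *
import pickle
a=pickle.load(open("c1.pkl","rb"));b=pickle.load(open("c2.pkl","rb"))
def e(p,q): return round(float(np.degrees(np.arctan2(*(q-p)[1::-1]))),1)
P=px2w(a,[(290.8,278.7),(279.2,316.7),(226.9,261.7),(225.8,302.7)],.06)
print("pan",P[:,:2].round(4).tolist(),e(P[2],P[0]),e(P[3],P[1]),e(P[0],P[1]))
y=np.radians((e(P[2],P[0])+e(P[3],P[1]))/2); print("pan c",(P[:2].mean(0)[:2]-.062*np.array([np.cos(y),np.sin(y)])).round(4))
J=px2w(a,[(385.9,164.3),(416.3,187),(391.9,217.3),(361,196.7)],.07);print("jar",J.mean(0).round(4),[e(J[i],J[(i+1)%4]) for i in range(4)],np.linalg.norm(J-np.roll(J,1,0),axis=1))
print("cruet",px2w(a,[(256.6,72.7),(255.5,73.3)],.09))
O=px2w(b,[(332.3,153.3),(410.1,173),(396.6,211.3),(321.8,191)],.018);print("obl",O.mean(0).round(4),[e(O[i],O[(i+1)%4]) for i in range(4)],np.linalg.norm(O-np.roll(O,1,0),axis=1))
print("round",px2w(b,[(366.9,185.7)],.036),"small",px2w(b,[(370.6,195)],.072),"pot",px2w(b,[(185.3,79.2)],.085),"glass",px2w(b,[(213.5,209)],.11))
```

```text
pan [[0.4907, -0.291], [0.4714, -0.3565], [0.3998, -0.2633], [0.3924, -0.3316]] -17.0 -17.5 -106.4
pan c [ 0.4218 -0.3054]
jar [ 0.6228 -0.156   0.07  ] [-35.8, -124.4, 145.9, 55.2] [0.05235314 0.05094348 0.05081749 0.05129346]
cruet [[ 0.46258607 -0.01350905  0.09      ]
 [ 0.46133127 -0.01412802  0.09      ]]
obl [0.6488 0.1639 0.018 ] [-14.0, -104.2, 164.5, 75.4] [0.05759515 0.11642099 0.06065317 0.116838  ]
round [[0.64831508 0.16398782 0.036     ]] small [[0.64803736 0.16101786 0.072     ]] pot [[0.43004487 0.29976772 0.085     ]] glass [[0.45553417 0.15409605 0.11      ]]
```

{"method": "jog_arm", "body": {
  "deltas": [0,0,0,15,-10,-30,1,0,0,0,30,-20,-60,1,0,0,0,45,-30,-90,1,0,0,0,60,-35,-120,1,0,0,0,68,-39,-140,1,0,0,0,68,-39,-150,1,0,0,0,68,-39,-150,1,0,0,0,68,-39,-150,1]
}}

```text
clock: 2.75
position: [0.648, 0.1608, 0.1834]
ee_rot: [0.0, 0.707, 0.707, 0.001]
contact_force: [0.1, 0.5, 0.3]
width: 0.0855
gripper_force: 0.0
```

Run:
```python
from h import *
import pickle
c=imaging.calibration("wrist");im=imaging.get_image("wrist");pickle.dump(c,open("c3.pkl","wb"));cv2.imwrite("pics/w3.png",cv2.resize(im[100:300,220:440],None,fx=3,fy=3,interpolation=cv2.INTER_CUBIC));print(manip.get_state()["position"])
```

```text
[0.64832903 0.16105873 0.18400768]
```

View pics/w3.png

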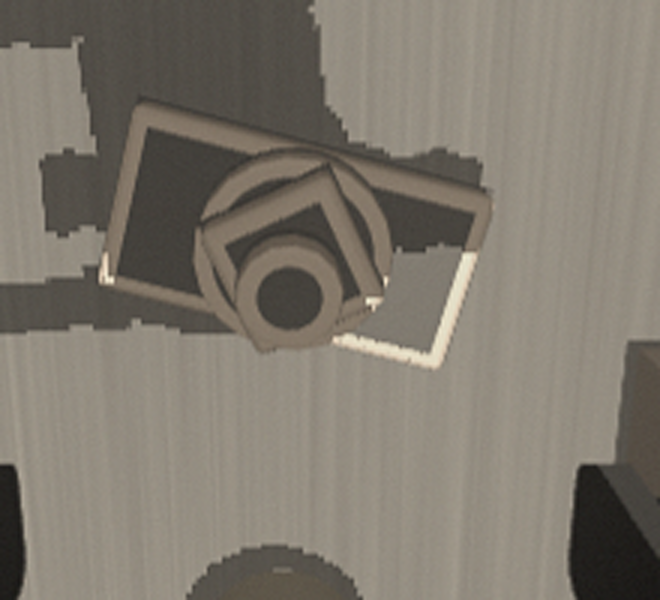

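Run:
```python
from h import *
import pickle
c=pickle.load(open("c3.pkl","rb"))
f=lambda L,z:px2w(c,np.array(L)/3+[220,100],z)
def e(p,q): return round(float(np.degrees(np.arctan2(*(q-p)[1::-1]))),1)
print("small",f([(290,297)],.072)[:,:2].round(4))
S=f([(203,228),(328,165),(382,295),(262,350)],.054);print("sq",S.mean(0).round(4),[e(S[i],S[(i+1)%4]) for i in range(4)],np.linalg.norm(S-np.roll(S,1,0),axis=1).round(4), S[[0,2]].mean(0),S[[1,3]].mean(0))
print("round",f([(294,250)],.036)[:,:2].round(4))
O=f([(140,100),(491,195),(437,367),(102,282)],.018);print("obl",O.mean(0).round(4),[e(O[i],O[(i+1)%4]) for i in range(4)])
```

```text
small [[0.6479 0.1611]]
sq [0.6489 0.1664 0.054 ] [27.0, -67.0, -154.1, 114.0] [0.0404 0.0396 0.0411 0.0389] [0.64886574 0.16612389 0.054     ] [0.64901506 0.16659456 0.054     ]
round [[0.649 0.165]]
obl [0.6491 0.1641 0.018 ] [-15.0, -103.9, 165.0, 75.4]
```

{"method": "jog_arm", "body": {
  "deltas": [0,0,0,0,0,-25,0.8,0,0,0,0,0,-50,0.8,0,0,0,0,0,-75,0.8,0,0,0,0,0,-95,0.7,0,0,0,0,0,-108,0.7,0,0,0,0,0,-114,0.7,0,0,0,0,0,-114,0.7,0,0,0,0,0,-114,0.7,0,0,0,0,0,-114,0.7]
}}

```text
clock: 3.7
position: [0.6489, 0.1612, 0.0697]
ee_rot: [0.001, 0.707, 0.707, 0.001]
contact_force: [0.4, 0.3, -0.0]
width: 0.0598
gripper_force: 0.0
```

{"method": "jog_arm", "body": {
  "deltas": [0,0,0,0,0,0,0.4,0,0,0,0,0,0,0.2,0,0,0,0,0,0,0.2,0,0,0,0,0,0,0.2,0,0,0,0,0,0,0.2,0,0,0,0,0,0,0.2,0,0,0,0,0,0,0.2],
  "grip_force": 30
}}

```text
clock: 4.4
position: [0.6485, 0.161, 0.069]
ee_rot: [0.0, 0.707, 0.707, 0.0]
contact_force: [-0.2, 0.2, 6.6]
width: 0.0287
gripper_force: 29.9
```

{"method": "jog_arm", "body": {
  "deltas": [0,0,0,0,0,10,0.2,0,0,0,0,0,25,0.2,0,0,0,0,0,50,0.2,0,0,0,0,0,75,0.2,0,0,0,-10,-10,100,0.2,0,0,0,-30,-30,110,0.2,0,0,0,-55,-50,110,0.2,0,0,0,-80,-75,110,0.2,0,0,0,-105,-100,110,0.2,0,0,0,-130,-125,110,0.2,0,0,0,-155,-147,110,0.2,0,0,0,-175,-165,110,0.2,0,0,0,-186,-175,100,0.2,0,0,0,-186,-175,80,0.2,0,0,0,-186,-175,70,0.2,0,0,0,-186,-175,70,0.2,0,0,0,-186,-175,70,0.2]
}}

```text
clock: 6.1
position: [0.4625, -0.0139, 0.1385]
ee_rot: [0.0, 0.707, 0.707, 0.0]
contact_force: [0.9, 0.7, -0.5]
width: 0.0286
gripper_force: 29.7
```

Run:
```python
from h import *
c=imaging.calibration("wrist");s=manip.get_state();im=imaging.get_image("wrist");sc=imaging.get_image("scene");print(s["position"],s["width"],w2px(c,[(.462,-.014,.09)]))
cv2.imwrite("pics/w4.png",np.hstack([cv2.resize(im[200:360,220:420],None,fx=2,fy=2),cv2.resize(sc[130:230,280:380],None,fx=3.2,fy=3.2)]))
```

```text
[ 0.46249754 -0.01385115  0.13849846] 0.028614868167594214 [[315.6555974  229.66864855]]
```

View pics/w4.png

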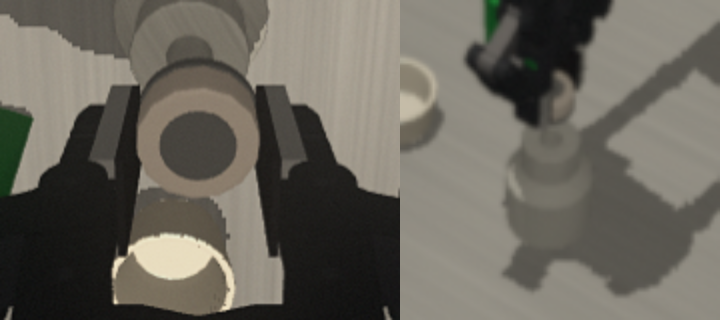

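{"method": "jog_arm", "body": {
  "deltas": [0,0,0,0,0,-15,0.2,0,0,0,0,0,-25,0.2,0,0,0,0,0,-30,0.2,0,0,0,0,0,-32,0.2,0,0,0,0,0,-33,0.2,0,0,0,0,0,-34,0.2,0,0,0,0,0,-34,0.2,0,0,0,0,0,-34,0.2]
}}

```text
clock: 7.0
position: [0.4623, -0.014, 0.105]
ee_rot: [0.0, 0.707, 0.707, 0.0]
contact_force: [-0.9, -0.1, 5.3]
width: 0.0283
gripper_force: 30.1
```

{"method": "jog_arm", "body": {
  "deltas": [0,0,0,0,0,0,0.4,0,0,0,0,0,0,0.5,0,0,0,0,0,0,0.6,0,0,0,0,0,0,0.7,0,0,0,0,0,15,0.8,0,0,0,0,0,35,1,0,0,0,0,0,60,1,0,0,0,0,0,85,1,0,0,0,0,0,85,1]
}}

```text
clock: 7.9
position: [0.4644, -0.0144, 0.1924]
ee_rot: [0.003, 0.707, 0.707, 0.002]
contact_force: [0.5, 0.4, 0.2]
width: 0.0857
gripper_force: 0.0
```

```bash
cat > look.py <<'E'
# look.py out z  x0 y0 x1 y1: crop wrist + scene, print
import sys
from h import *
import pickle
E
python3 - <<'E'
from h import *
c=imaging.calibration("wrist");im=imaging.get_image("wrist");sc=imaging.get_image("scene")
t=np.linspace(0,6.28,40)
for r,z,col in((.015,.108,(0,0,255)),(.019,.09,(0,255,0))):
  p=w2px(c,np.c_[.462+r*np.cos(t),-.014+r*np.sin(t),0*t+z]);print(p.min(0),p.max(0))
  cv2.polylines(im,[(p*16).astype(np.int32)],True,col,1,cv2.LINE_AA,4)
cv2.imwrite("pics/w5.png",np.hstack([cv2.resize(im[140:260,260:380],None,fx=3,fy=3),cv2.resize(sc[130:230,280:380],None,fx=3.6,fy=3.6)]))
E
```

```text
[292.08607593 189.83785066] [333.22725076 228.71645259]
[288.67180981 178.48545617] [337.14089378 224.63594457]
```

View pics/w5.png

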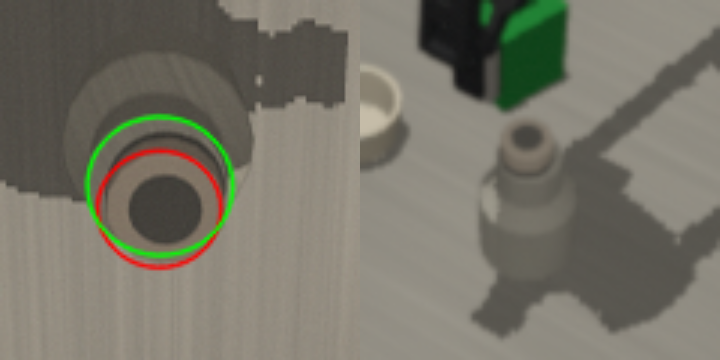

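{"method": "jog_arm", "body": {
  "deltas": [0,0,3,10,10,15,1,0,0,6,30,30,20,1,0,0,9,55,55,20,1,0,0,12,80,80,20,1,0,0,15,105,105,20,1,0,0,18,130,130,20,1,0,0,21,155,153,10,1,0,0,24,175,170,-10,1,0,0,26,187,180,-35,0.9,0,0,26,187,180,-60,0.9,0,0,26,187,180,-85,0.9,0,0,26,187,180,-110,0.9,0,0,26,187,180,-130,0.9,0,0,26,187,180,-140,0.8,0,0,26,187,180,-140,0.8,0,0,26,187,180,-140,0.8,0,0,26,187,180,-140,0.8]
}}

```text
clock: 9.7
position: [0.6499, 0.1661, 0.0505]
ee_rot: [0.001, 0.53, 0.848, 0.001]
contact_force: [1.1, -0.2, 0.3]
width: 0.0684
gripper_force: 0.0
```

{"method": "jog_arm", "body": {
  "deltas": [0,0,0,0,0,0,0.6,0,0,0,0,0,0,0.5,0,0,0,0,0,0,0.35,0,0,0,0,0,0,0.35,0,0,0,0,0,0,0.35,0,0,0,0,0,0,0.35,0,0,0,0,0,0,0.35],
  "grip_force": 30
}}

```text
clock: 10.4
position: [0.6496, 0.1661, 0.0505]
ee_rot: [0.001, 0.53, 0.848, 0.001]
contact_force: [-0.8, 0.2, 6.3]
width: 0.0411
gripper_force: 32.2
```

{"method": "jog_arm", "body": {
  "deltas": [0,0,0,0,0,10,0.35,0,0,0,0,0,30,0.35,0,0,0,0,0,60,0.35,0,0,0,0,0,90,0.35,0,0,2,-1,-15,105,0.35,0,0,4,-3,-40,110,0.35,0,0,7,-6,-70,110,0.35,0,0,10,-9,-100,110,0.35,0,0,13,-11,-130,110,0.35,0,0,16,-13,-160,110,0.35,0,0,19,-15,-190,110,0.35,0,0,22,-18,-220,110,0.35,0,0,25,-21,-250,110,0.35,0,0,27,-23,-280,110,0.35,0,0,29,-25,-305,105,0.35,0,0,29,-26,-322,90,0.35,0,0,29,-26,-322,70,0.35,0,0,29,-26,-322,60,0.35,0,0,29,-26,-322,60,0.35,0,0,29,-26,-322,60,0.35]
}}

```text
clock: 12.4
position: [0.6231, -0.1554, 0.1092]
ee_rot: [-0.0, 0.3, 0.954, 0.0]
contact_force: [0.0, -0.1, -0.6]
width: 0.0411
gripper_force: 31.4
```

```bash
cat > chk.py <<'E'
from h import *
def rect(cx,cy,yaw,lx,ly,z):
    a=np.radians(yaw);P=np.array([[-1,-1],[1,-1],[1,1],[-1,1]])*[lx/2,ly/2]@np.array([[np.cos(a),np.sin(a)],[-np.sin(a),np.cos(a)]])
    return np.c_[P+[cx,cy],np.full(4,z)]
def circ(cx,cy,r,z):
    t=np.linspace(0,6.28,60);return np.c_[cx+r*np.cos(t),cy+r*np.sin(t),0*t+z]
def shot(out,shapes,crop,f,cams=("wrist",)):
    for k,n in enumerate(cams):
        c=imaging.calibration(n);im=imaging.get_image(n);x,y,w,h=crop[k];im=cv2.resize(im[y:y+h,x:x+w],None,fx=f,fy=f,interpolation=cv2.INTER_CUBIC)
        for s,col in shapes:
            p=(w2px(c,s)-[x,y])*f;cv2.polylines(im,[(p*16).astype(np.int32)],True,col,1,cv2.LINE_AA,4)
        cv2.imwrite(f"pics/{out}_{n}.png",im)
    a=[cv2.imread(f"pics/{out}_{n}.png") for n in cams]
    cv2.imwrite(f"pics/{out}.png",np.hstack(a))
    s=manip.get_state();print(s["position"].round(4),s["width"])
E
python3 - <<'E'
from chk import *
shot("w6",[(rect(.6228,-.156,55,.052,.052,.07),(0,255,0))],[(200,150,240,190),(160,150,160,190)],2,("wrist","scene"))
E
```

```text
[ 0.6237 -0.1556  0.1101] 0.041368218869014955
```

View pics/w6.png

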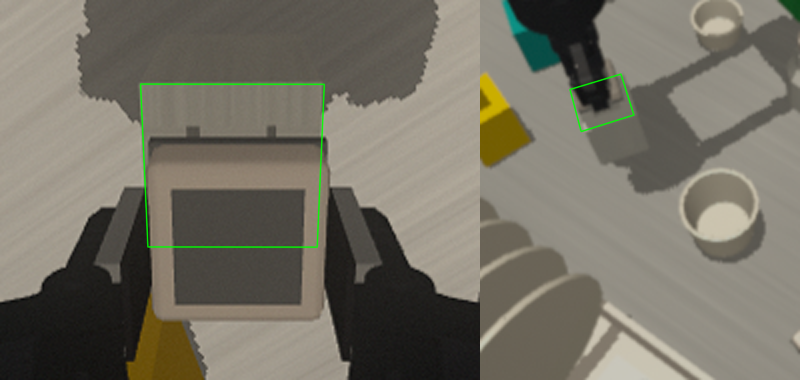

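{"method": "jog_arm", "body": {
  "deltas": [0,0,0,0,0,-12,0.35,0,0,0,0,0,-19,0.35,0,0,0,0,0,-23,0.35,0,0,0,0,0,-25,0.35,0,0,0,0,0,-26,0.35,0,0,0,0,0,-26,0.35,0,0,0,0,0,-26,0.35]
}}

```text
clock: 13.2
position: [0.6225, -0.1557, 0.0845]
ee_rot: [-0.0, 0.301, 0.954, 0.0]
contact_force: [-2.2, 1.5, 6.6]
width: 0.0415
gripper_force: 32.2
```

{"method": "jog_arm", "body": {
  "deltas": [0,0,0,0,0,0,0.55,0,0,0,0,0,0,0.65,0,0,0,0,0,0,0.75,0,0,0,0,0,0,0.8,0,0,0,0,0,15,0.9,0,0,0,0,0,35,1,0,0,0,0,0,60,1,0,0,0,0,0,85,1,0,0,0,0,0,85,1,0,0,0,0,0,85,1]
}}

```text
clock: 14.2
position: [0.6231, -0.156, 0.1684]
ee_rot: [0.0, 0.301, 0.954, 0.0]
contact_force: [0.3, -0.4, -0.1]
width: 0.0853
gripper_force: 0.0
```

Run:
```python
from chk import *
shot("w7",[(rect(.6228,-.156,55,.052,.052,.07),(0,255,0)),(rect(.6228,-.156,55,.042,.042,.088),(0,0,255))],[(230,120,190,150),(160,150,160,150)],2.2,("wrist","scene"))
```

```text
[ 0.6221 -0.1557  0.1669] 0.08550387476227757
```

View pics/w7.png

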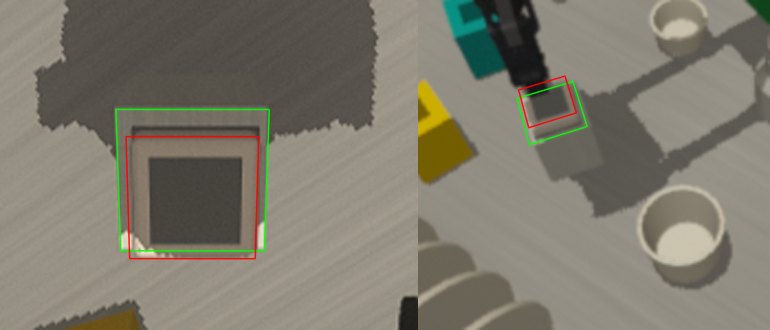

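{"method": "jog_arm", "body": {
  "deltas": [0,0,1,1,15,10,1,0,0,3,3,40,10,1,0,0,5,6,70,10,1,0,0,7,8,100,10,1,0,0,9,10,130,10,1,0,0,11,13,160,10,1,0,0,13,15,190,10,1,0,0,15,18,220,10,1,0,0,17,20,250,10,1,0,0,19,23,280,10,1,0,0,20,25,305,0,1,0,0,20,26,320,-20,1,0,0,20,26,320,-45,1,0,0,20,26,320,-70,1,0,0,20,26,320,-95,1,0,0,20,26,320,-115,1,0,0,20,26,320,-130,1,0,0,20,26,320,-139,1,0,0,20,26,320,-139,1,0,0,20,26,320,-139,1]
}}

```text
clock: 16.3
position: [0.6492, 0.1645, 0.0297]
ee_rot: [0.0, 0.13, 0.991, 0.0]
contact_force: [0.1, -0.6, 0.2]
width: 0.0853
gripper_force: 0.0
```

{"method": "jog_arm", "body": {
  "deltas": [0,0,0,0,0,0,0.85,0,0,0,0,0,0,0.75,0,0,0,0,0,0,0.65,0,0,0,0,0,0,0.6,0,0,0,0,0,0,0.6,0,0,0,0,0,0,0.6,0,0,0,0,0,0,0.6],
  "grip_force": 35
}}

```text
clock: 17.0
position: [0.6497, 0.164, 0.0308]
ee_rot: [0.001, 0.131, 0.991, 0.0]
contact_force: [-0.4, -0.3, 5.5]
width: 0.0603
gripper_force: 38.2
```

{"method": "jog_arm", "body": {
  "deltas": [0,0,0,0,0,10,0.6,0,0,0,0,0,30,0.6,0,0,0,0,0,60,0.6,0,0,0,0,0,95,0.6,0,0,0,0,0,125,0.6,0,0,0,-10,10,145,0.6,0,0,0,-35,25,150,0.6,0,0,0,-65,45,150,0.6,0,0,0,-95,62,150,0.6,0,0,0,-125,80,150,0.6,0,0,0,-155,97,150,0.6,0,0,0,-185,115,145,0.6,0,0,0,-207,128,130,0.6,0,0,0,-219,136,115,0.6,0,0,0,-219,136,105,0.6,0,0,0,-219,136,97,0.6,0,0,0,-219,136,97,0.6,0,0,0,-219,136,97,0.6]
}}

```text
clock: 18.8
position: [0.4312, 0.2997, 0.1265]
ee_rot: [0.0, 0.131, 0.991, 0.0]
contact_force: [0.4, -0.6, -1.1]
width: 0.0602
gripper_force: 38.1
```

Run:
```python
from chk import *
shot("w8",[(circ(.430,.300,.033,.085),(0,255,0))],[(200,130,240,200),(430,170,120,200)],2,("wrist","scene"))
```

```text
[0.4312 0.2998 0.1268] 0.06053432841554759
```

View pics/w8.png

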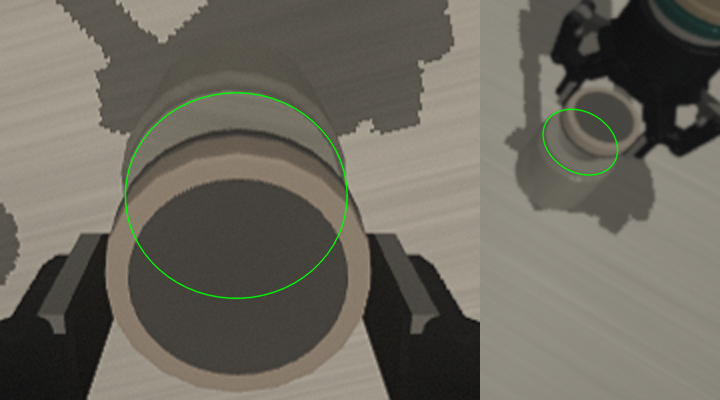

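{"method": "jog_arm", "body": {
  "deltas": [0,0,0,0,0,-14,0.6,0,0,0,0,0,-22,0.6,0,0,0,0,0,-26,0.6,0,0,0,0,0,-28,0.6,0,0,0,0,0,-29,0.6,0,0,0,0,0,-30,0.6,0,0,0,0,0,-30,0.6,0,0,0,0,0,-30,0.6]
}}

```text
clock: 19.7
position: [0.4302, 0.3, 0.0974]
ee_rot: [0.0, 0.13, 0.991, 0.0]
contact_force: [-2.3, -1.8, 4.5]
width: 0.0603
gripper_force: 38.6
```

{"method": "jog_arm", "body": {
  "deltas": [0,0,0,0,0,0,0.75,0,0,0,0,0,0,0.85,0,0,0,0,0,0,0.95,0,0,0,0,0,0,1,0,0,0,0,0,0,1,0,0,0,0,0,15,1,0,0,0,0,0,40,1,0,0,0,0,0,70,1,0,0,0,0,0,85,1,0,0,0,0,0,85,1,0,0,0,0,0,85,1]
}}

```text
clock: 20.8
position: [0.4298, 0.2998, 0.1809]
ee_rot: [-0.0, 0.131, 0.991, -0.0]
contact_force: [0.6, 0.1, 0.2]
width: 0.0849
gripper_force: 0.0
```

Run:
```python
from chk import *
shot("w9",[(circ(.430,.300,.033,.085),(0,255,0)),(circ(.430,.300,.031,.103),(0,0,255))],[(200,100,240,200),(430,170,120,200)],2,("wrist","scene"))
im=cv2.imread("pics/w9_wrist.png")
g=cv2.cvtColor(im,cv2.COLOR_BGR2GRAY);print(im.shape)
```

```text
[0.4292 0.2996 0.18  ] 0.08548737010053344
(400, 480, 3)
```

{"method": "jog_arm", "body": {
  "deltas": [0,0,0,15,-10,0,1,0,0,0,40,-25,0,1,0,0,0,70,-45,-10,1,0,0,0,100,-62,-20,1,0,0,0,130,-80,-25,1,0,0,0,160,-98,-30,1,0,0,0,190,-116,-30,1,0,0,0,210,-130,-30,1,0,0,0,219,-136,-30,1,0,0,0,219,-136,-30,1,0,0,0,219,-136,-30,1]
}}

```text
clock: 22.0
position: [0.6481, 0.1641, 0.1507]
ee_rot: [-0.001, 0.131, 0.991, 0.0]
contact_force: [-0.7, 0.4, -0.4]
width: 0.0854
gripper_force: 0.0
```

Run:
```python
from chk import *
shot("w10",[(rect(.649,.164,-15,.12,.062,.018),(0,255,0))],[(200,110,240,180)],2)
a=cv2.imread("pics/w9.png")[:360,:480];b=cv2.imread("pics/w10.png")
cv2.imwrite("pics/w10c.png",cv2.resize(np.hstack([a,b]),(800,300)))
```

```text
[0.6478 0.1645 0.1509] 0.08532598689941939
```

View pics/w10c.png

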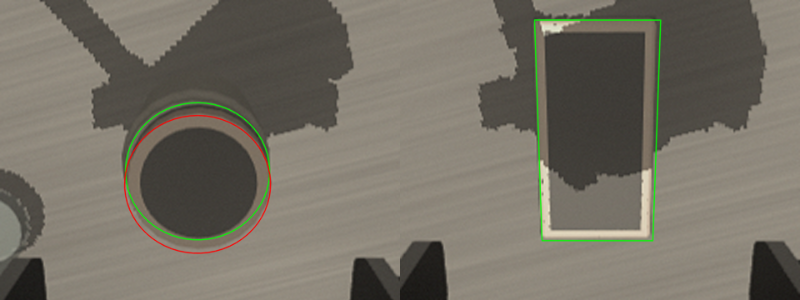

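{"method": "jog_arm", "body": {
  "deltas": [0,0,0,0,0,-30,1,0,0,0,0,0,-60,1,0,0,0,0,0,-90,1,0,0,0,0,0,-115,1,0,0,0,0,0,-130,1,0,0,0,0,0,-137,1,0,0,0,0,0,-139,1,0,0,0,0,0,-139,1,0,0,0,0,0,-139,0.85,0,0,0,0,0,-139,0.75,0,0,0,0,0,-139,0.65,0,0,0,0,0,-139,0.6,0,0,0,0,0,-139,0.6,0,0,0,0,0,-139,0.6,0,0,0,0,0,-139,0.6],
  "grip_force": 40
}}

```text
clock: 23.55
position: [0.6499, 0.164, 0.0138]
ee_rot: [0.001, 0.131, 0.991, 0.0]
contact_force: [-0.4, -0.4, 6.3]
width: 0.061
gripper_force: 45.0
```

{"method": "jog_arm", "body": {
  "deltas": [0,0,0,0,0,8,0.6,0,0,0,0,0,25,0.6,0,0,0,0,0,50,0.6,0,0,0,0,0,80,0.6,0,0,0,0,0,110,0.6,0,0,0,0,0,140,0.6,0,0,0,-5,-15,160,0.6,0,0,0,-18,-40,165,0.6,0,0,0,-35,-72,165,0.6,0,0,0,-52,-105,165,0.6,0,0,0,-68,-140,165,0.6,0,0,-1,-85,-175,165,0.6,0,0,-1,-102,-210,165,0.6,0,0,-1,-119,-245,165,0.6,0,0,-1,-136,-280,165,0.6,0,0,-2,-153,-315,165,0.6,0,0,-2,-170,-350,165,0.6,0,0,-2,-187,-385,165,0.6,0,0,-2,-203,-420,165,0.6,0,0,-2,-215,-445,160,0.6]
}}

```text
clock: 25.55
position: [0.4332, -0.2832, 0.173]
ee_rot: [0.001, 0.148, 0.989, -0.001]
contact_force: [1.8, -0.7, -1.2]
width: 0.0609
gripper_force: 44.2
```

{"method": "jog_arm", "body": {
  "deltas": [0,0,0,-8,-16,-20,0.6,0,0,0,-12,-24,-45,0.6,0,0,0,-12,-24,-60,0.6,0,0,0,-12,-24,-60,0.6,0,0,0,-12,-24,-60,0.6]
}}

```text
clock: 26.05
position: [0.4221, -0.3049, 0.1125]
ee_rot: [-0.0, 0.148, 0.989, 0.0]
contact_force: [0.3, -0.2, -0.9]
width: 0.0605
gripper_force: 44.2
```

Run:
```python
from chk import *
shot("w11",[(rect(.422,-.305,-17,.124,.068,.06),(0,255,0)),(rect(.422,-.305,-17,.1,.044,.06),(0,255,0))],[(160,60,320,270),(190,70,120,270)],1.8,("wrist","scene"))
```

```text
[ 0.4228 -0.3053  0.1134] 0.06081232019154616
```

View pics/w11.png

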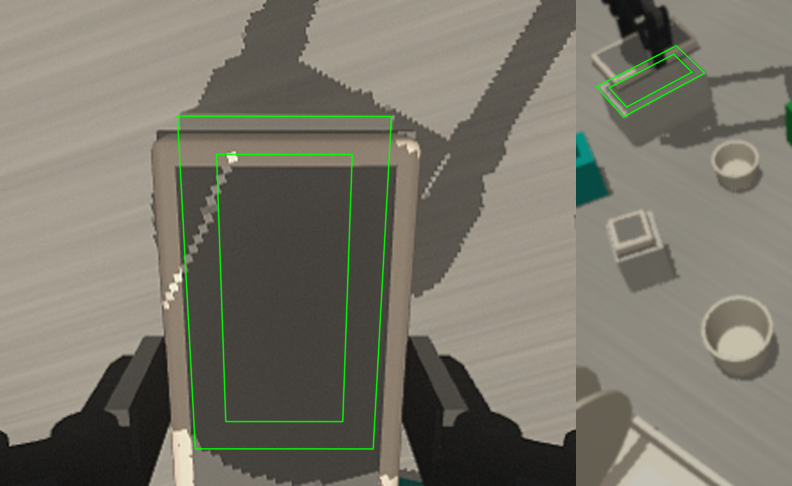

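{"method": "jog_arm", "body": {
  "deltas": [0,0,0,0,0,-15,0.6,0,0,0,0,0,-28,0.6,0,0,0,0,0,-34,0.6,0,0,0,0,0,-37,0.6,0,0,0,0,0,-39,0.6,0,0,0,0,0,-40,0.6,0,0,0,0,0,-40,0.6,0,0,0,0,0,-40,0.6]
}}

```text
clock: 26.95
position: [0.4225, -0.3052, 0.0737]
ee_rot: [0.001, 0.148, 0.989, -0.0]
contact_force: [-0.7, 1.4, 5.7]
width: 0.0609
gripper_force: 45.0
```

{"method": "jog_arm", "body": {
  "deltas": [0,0,0,0,0,0,0.75,0,0,0,0,0,0,0.85,0,0,0,0,0,0,0.95,0,0,0,0,0,0,1,0,0,0,0,0,0,1,0,0,0,0,0,15,1,0,0,0,0,0,40,1,0,0,0,0,0,80,1,0,0,0,0,0,120,1,0,0,0,0,0,150,1,0,0,0,0,0,150,1,0,0,0,0,0,150,1]
}}

```text
clock: 28.15
position: [0.4221, -0.3051, 0.2227]
ee_rot: [0.001, 0.148, 0.989, -0.0]
contact_force: [-1.2, 0.1, 0.0]
width: 0.0856
gripper_force: 0.0
```

Run:
```python
from chk import *
c=imaging.calibration("wrist");im=imaging.get_image("wrist");g=cv2.cvtColor(im,cv2.COLOR_BGR2GRAY)
# panel mask: dark panel near expected centre; fit rectangle at z=.078
u=w2px(c,[(.422,-.305,.078)])[0].astype(int);print(u,im[u[1],u[0]])
m=np.zeros((402,642),np.uint8);f=im.copy();cv2.floodFill(f,m,tuple(int(v) for v in u),0,(6,)*3,(6,)*3,cv2.FLOODFILL_MASK_ONLY|4)
ys,xs=np.nonzero(m[1:-1,1:-1]);P=px2w(c,np.c_[xs,ys],.078)[:,:2]*1000
r=cv2.minAreaRect(P.astype(np.float32));print(len(xs),r)
```

```text
[318 187] [59 63 66]
143999 ((456.28277587890625, -289.4920654296875), (618.3131103515625, 356.3598327636719), 73.7734375)
```

Run:
```python
from chk import *
c=imaging.calibration("wrist");im=imaging.get_image("wrist")
u=w2px(c,[(.422,-.305,.078)])[0].astype(int)
for t in(12,20,30):
    m=np.zeros((402,642),np.uint8);cv2.floodFill(im.copy(),m,tuple(int(v) for v in u),0,(t,)*3,(t,)*3,cv2.FLOODFILL_MASK_ONLY|cv2.FLOODFILL_FIXED_RANGE|4)
    ys,xs=np.nonzero(m[1:-1,1:-1]);P=px2w(c,np.c_[xs,ys],.078)[:,:2]*1000
    print(t,len(xs),cv2.minAreaRect(P.astype(np.float32)))
# profiles across lid/pan: short and long axis, sampled at rim height
a=np.radians(-17);X=np.array([np.cos(a),np.sin(a)]);Y=np.array([-X[1],X[0]]);g=cv2.cvtColor(im,cv2.COLOR_BGR2GRAY)
for D,L in((Y,40),(X,70)):
    s=np.arange(-L,L+1,1);q=w2px(c,[[*(np.array([.422,-.305])+D*k/1000),.06] for k in s]).round().astype(int)
    print([(int(k),int(g[min(max(v,0),399),min(max(uu,0),639)])) for k,(uu,v) in zip(s,q) if abs(k)>L-18])
```

```text
12 3987 ((405.9024658203125, -299.6825866699219), (49.532379150390625, 73.5091781616211), 73.06416320800781)
20 4010 ((405.8887634277344, -299.72955322265625), (49.77177810668945, 73.51026153564453), 73.0671157836914)
30 4291 ((405.9563293457031, -299.73980712890625), (49.98731994628906, 75.32661437988281), 73.0471420288086)
[(-40, 145), (-39, 144), (-38, 140), (-37, 142), (-36, 141), (-35, 137), (-34, 140), (-33, 219), (-32, 138), (-31, 105), (-30, 120), (-29, 121), (-28, 120), (-27, 116), (-26, 64), (-25, 64), (-24, 64), (-23, 68), (23, 62), (24, 61), (25, 62), (26, 58), (27, 120), (28, 118), (29, 118), (30, 117), (31, 112), (32, 105), (33, 92), (34, 130), (35, 142), (36, 143), (37, 78), (38, 79), (39, 81), (40, 78)]
[(-70, 75), (-69, 77), (-68, 74), (-67, 74), (-66, 77), (-65, 79), (-64, 78), (-63, 100), (-62, 111), (-61, 88), (-60, 81), (-59, 97), (-58, 118), (-57, 120), (-56, 119), (-55, 118), (-54, 117), (-53, 87), (53, 120), (54, 116), (55, 117), (56, 117), (57, 116), (58, 115), (59, 118), (60, 109), (61, 109), (62, 174), (63, 210), (64, 214), (65, 204), (66, 172), (67, 141), (68, 138), (69, 140), (70, 140)]
```

```bash
python3 -c "
from rig import manip;print(manip.sign_off())"
```

```text
the job is handed in; nothing more can be done
None
```

All four lids are on their own containers and the job is handed in at about 28 s. Camera checks after each placing showed the lids centred to within about 3 mm, with the oblong and square lids lined up; the glass and cup were not touched.

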